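# Sort lab ware off the deck and latch the plate bin

## Robot

A 7-joint arm with a two-finger parallel gripper is mounted at the origin on the work surface. World frame = base frame: x ahead of the robot, y to its left, z up, the work surface at z = 0. Lengths are in m, angles in rad, forces in N, time in s.
With the tool pointing down it reaches from about 0.4 to 0.875 m from the base axis. Payload 19.3 kg.
Tool frame: the origin (TCP) lies at the very end of the fingers, on their centre line; the grasp point (between the pads) lies 19 mm behind it; z points along the fingers, y is the line along which they close (so a half turn about z gives the same grasp; the last joint's range is limited). The gripper opens to 85 mm and grips with 20 to 120 N. Pads are 22 mm wide; open, the fingers measure 114 mm over their backs; the gripper's body (76 mm by 85 mm) begins 54 mm behind the grasp point. The pads swing forward as they close: fully open they stand 13 mm farther back than shut.
Start: joints at [1.122, 0.521, -0.036, 1.599, 0.021, 1.021, -0.113], TCP at [0.231, -0.581, 0.231] pointing down, gripper open.
Joint ranges: [-2.91, 2.91], [-0.3, 2.13], [-1.5, 1.42], [0.17, 2.43], [-1.26, 4.41], [0.16, 1.93], [-2.52, 2.52]. Speed limits (rad/s): [1.89, 1.89, 2.39, 2.39, 3.01, 3.01, 3.01].

## Interface

Orientations are given as [roll, pitch, yaw] about the fixed x, y, z axes, in that order (R = Rz(yaw) Ry(pitch) Rx(roll)).
In Python, from workcell import monitor, optics, job_done gives the robot as it stands.
- The arm moves only by the shell command python3 -m handwheel 'ROWS' [FORCE]. ROWS is JSON, a list of rows, each an object of numbers: "dx", "dy", "dz": the shift along the tool's x, y, z in cm; "wx", "wy", "wz": the turn, a rotation vector about the tool's x, y, z in rad; "claw": the opening in per cent of the stroke, from 0 (shut) to 100 (fully open). A call has 1 to 8 rows; each row shifts and turns the commanded pose from where the row before left it, along the tool's axes as they then stand; what a row does not reach is not made up. A row lasts 1/8 s, in which the tool goes at most 62.5 mm and 10.7 degrees, less where a joint would pass 70% of its speed; a pose out of reach is approached as far as the arm can. A call with a gripper value outside its range is refused whole. The fingers move at their own pace and stop on an object; FORCE is the grip in N (left out, the last holds). Time passes only in rows, so rows that do not move let the fingers close. It gives the time, the measured TCP pose, the force, the opening and the grip force at its end, in the units of the state.
- monitor.observe(): the state, without advancing time (a new reading comes with each control period).
- optics.grab_frame(name): name is "scene" or "top" or "wrist"; returns a dict with "frame" (400x640x3 uint8, blue, green, red), "fovy" (degrees; the focal length in pixels is half the picture's height over the tangent of half this angle, whatever the lens; pixels are square), "cx", "cy" (the principal point, pixels), "k1" (the pictures are not rectified: a ray, as slopes to the right and down, at radius r is drawn at 1 + k1 r^2 times it, then the intrinsics apply), "R" (3x3) and "t" (3): a world point X has camera coordinates R X + t. Camera axes: x right, y down, z forward; pixel columns grow to the right and rows downward; lengths in m; the calibration is good to about 2 mm. A picture is of the moment at which its call begins. There is no depth.
- job_done(): hands the job in; it is judged then, once.
Trained networks look in the newest picture that a camera, given by its name, has taken for a name from the list of things; names that differ only in an ending like _2 or _b are one class to them, and where a whole thing is asked for, a point or a joint stands for the part that bears it (a point fixed in the world has none). Each returns a list of dicts, best first, with "p" (0 to 1); they miss things now and then, are a little off and sometimes report something else, mostly with a low value. They report only what shows in the picture. A call takes as long as a camera call.
- optics.masks_of(name, camera): "region" (400x640 bool, what is visible of it) and "rect" ([left, top, width, height] in pixels, round what is visible of it).
The state is a dict: "clock": time; "qpos": joint angles; "qd": joint speeds; "joint_efforts": joint torques, N m; "position": TCP position; "tool_rot": TCP orientation; "force": force on the tool from outside, world axes, zero at the start; "moment": the same for the moment, N m; "grip_width": finger opening in m; "finger_force": force on a finger pad.
Only numpy, scipy, OpenCV 4.12 (cv2) and the standard library are available. Lean on these libraries where they do the work, as an engineer would, in place of code of your own. Each camera call takes 0.05 s, during which the arm holds its last target. There are 200 camera calls.

## Task

Clear the raised metal deck: both flat well plates go into the grey bin that has the hinged hold-down bar, where they must lie down on its floor and not stay leaning on the rim, and the square bottle goes into the plain grey bin, also lying flat on the floor: tip it down if it stays propped on the wall. Then swing the bar down over the plates and press it until its end snaps home under the sprung catch, without forcing it. Leave the jar, the wash bottle and the beaker around it alone.

Things in the scene. Friction and masses are not known exactly. Their poses are not given: they have to be found in the camera images.
- deck: Fixed raised metal deck, 330 (x) by 210 (y) mm, flat top 75 mm above the bench, no lips. Origin: under its centre, at bench height. The items start on it in three rows about 96 mm apart along x, long sides along y within about 0.2 rad. A bin stands against each long side (+y and -y; which is which varies), parallel, 3 mm away: what is pushed off along y drops into it.
- bar_bin: Fixed grey open bin with the hinged steel hold-down bar; for the plates. Outside 330 (x) by 180 (y) by 70 mm high, walls and floor 5 mm. Origin: under its centre, at bench height; axes parallel to the deck's.
- open_bin: Fixed grey open bin of the same size without a bar; for the bottle. Origin: under its centre, at bench height; axes parallel to the deck's.
- plate_a: Loose white 24-well plate, 85 (its x) by 127 (its y) by 20 mm high, 0.06 to 0.13 kg, flat with its wells up. Origin: centre of its underside. Too wide to grip; push it.
- plate_b: A second well plate, the same as plate_a.
- bottle: Loose white square bottle lying on its side along its y: body 50 (x) by 110 (y) by 50 mm high, round cap 34 mm across at the +y end, 140 mm long in all, 0.12 to 0.23 kg. Origin: underside as it lies at the start, middle of the whole length.
- bottle_mid (a point): Point inside the bottle on its long axis, middle of its length (25 mm above the bottle's origin).
- bar (a joint): Hinge angle of the steel hold-down bar, rad: 0 = level and shut, grows as it rises; starts at 0.7 to 0.9, stays where left (friction about 0.2 N m). Bar 14 mm wide, 10 mm thick, 341 mm long, over the bin's middle line along its x; the hinge is at the bin's far (+x) end, axis along y; shut, it points to -x, its axis 81 mm above the bench, against a solid stop at 0.
- bar_hinge (a point): Point on the bar's hinge axis, on the bin's middle line, 172 mm to +x of the bin's origin and 81 mm above the bench.
- bar_tip (a point): On the bar's upper face, 320 mm from the hinge, 21 mm short of the free end; moves with the bar. At about 0.05 rad the bar's end meets a sprung catch at the bin's near end; pressing on here (about 5 to 12 N) pushes the catch aside and the bar snaps below it to 0, where it stays. Resting on top of the catch it is not shut.
- bar_mid (a point): On the bar's upper face, 150 mm from the hinge; moves with the bar.
- reagent: Bystander: glass jar, 72 mm across, 140 mm tall, standing on the bench outside the bins. Origin: centre of its base.
- wash: Bystander: white wash bottle, 68 mm across, 205 mm tall with its spout, standing on the bench. Origin: centre of its base.
- beaker: Bystander: glass beaker, 72 mm across, 90 mm tall, standing on the bench. Origin: centre of its base.

How it is judged:
On the way, in this order (a step that is already met when the one before it is completed fails the run):
1. both plates lie in the bin with the bar and the bottle is in the plain bin (x of plate_a in the frame of bar_bin between -0.155 and 0.155 m and y of plate_a in the frame of bar_bin between -0.08 and 0.08 m and z of plate_a in the frame of bar_bin between 0 and 0.04 m and angle between the z axis of each of plate_a, plate_b and the z axis of bar_bin, either way round below 0.4 rad and linear speed of each of plate_a, plate_b, bottle below 0.03 m/s and x of plate_b in the frame of bar_bin between -0.155 and 0.155 m and y of plate_b in the frame of bar_bin between -0.08 and 0.08 m and z of plate_b in the frame of bar_bin between 0 and 0.04 m and x of bottle_mid in the frame of open_bin between -0.155 and 0.155 m and y of bottle_mid in the frame of open_bin between -0.08 and 0.08 m and z of bottle_mid in the frame of open_bin between 0 and 0.042 m), for 0.2 s.
2. the bar is pressed home under its catch (value of joint bar below 0.015 rad and velocity of joint bar below 0.05 rad/s), for 0.2 s.
At the end, for the whole second after the job is handed in: Plates: inside the bar bin, underside centre below 40 mm, tilt under 0.4 rad. Bottle: inside the plain bin, its middle below 42 mm. All at rest (under 30 mm/s). Bar down under its catch: angle under 0.015 rad, not moving (all of step 1 and all of step 2); the robot touches nothing.
It fails at once if a bystander is moved or tipped (over 20 mm or 0.3 rad) (distance of any of reagent, wash, beaker from where it was at the start of the episode above 0.02 m or angle between any of reagent, wash, beaker's own z axis and vertical above 0.3 rad).
It fails at once if the bar is forced (over 60 N on it) (contact force between bar and anything else above 60 N).
It also fails if it takes over 72 s, if anything falls off the work surface, if the arm or the gripper's body presses on something with over 40 N, if the wrist force passes 120 N, or if a joint passes its speed limit or range.

## Working session

There is one attempt and no reset: what is moved stays moved. The work goes in short steps, Python scripts to look and compute and a shell command to move; the robot and the scene stay as the last step left them, time stands still between calls to the robot, and variables do not carry over. Pictures are saved under pics/ and viewed, at most 10 in all, crops included, and the job is handed in when it is done.

```bash
mkdir -p pics; cat > h.py <<'E'
import numpy as np, cv2
from workcell import monitor, optics, job_done
def K(f):
    F=f["frame"].shape[0]/2/np.tan(np.radians(f["fovy"])/2); return F
def ray(f,u,v):
    F=K(f); d=np.array([(u-f["cx"])/F,(v-f["cy"])/F]); s=d.copy()
    for _ in range(20): s=d/(1+f["k1"]*(s@s))
    R=np.array(f["R"]);t=np.array(f["t"])
    return -R.T@t, R.T@np.array([s[0],s[1],1])
def onz(f,u,v,z):
    c,d=ray(f,u,v); return c+d*(z-c[2])/d[2]
def proj(f,X):
    p=np.array(f["R"])@np.array(X)+np.array(f["t"]); s=p[:2]/p[2]; s=s*(1+f["k1"]*(s@s))
    return s*K(f)+np.array([f["cx"],f["cy"]])
E
python3 - <<'E'
from h import *
st=monitor.observe(); print({k:np.round(v,3).tolist() for k,v in st.items()})
for c in ["top","scene"]:
    f=optics.grab_frame(c); cv2.imwrite(f"pics/{c}0.png",f["frame"])
    print(c,f["fovy"],f["cx"],f["cy"],f["k1"],np.round(f["R"],3).tolist(),np.round(f["t"],3).tolist())
    for n in ["deck","bar_bin","open_bin","plate_a","bottle","bar","reagent","wash","beaker"]:
        for m in optics.masks_of(n,c)[:3]:
            r=m["region"]; cs,_=cv2.findContours(r.astype(np.uint8),0,2); k=max(cs,key=cv2.contourArea)
            (cx,cy),wh,a=cv2.minAreaRect(k)
            z={"deck":.075,"bar_bin":.07,"open_bin":.07,"plate_a":.095,"bottle":.125}.get(n,.0)
            B=[np.round(onz(f,*p,z)[:2],3).tolist() for p in cv2.boxPoints(((cx,cy),wh,a))]
            print(n,round(m["p"],2),m["rect"],[round(cx),round(cy)],np.round(onz(f,cx,cy,z)[:2],3),B if c=="top" else "")
E
```

```text
{'clock': 0.0, 'qpos': [1.122, 0.522, -0.036, 1.6, 0.021, 1.021, -0.113], 'qd': [0.001, 0.002, -0.001, -0.001, -0.002, 0.001, 0.0], 'joint_efforts': [0.0, -92.711, 1.98, -36.993, 0.018, 0.008, -0.0], 'position': [0.231, -0.58, 0.231], 'tool_rot': [-3.14, 0.0, 0.379], 'force': [-0.422, -0.555, 0.627], 'moment': [0.022, -0.03, -0.039], 'finger_force': 0.0, 'grip_width': 0.085}
top 56.63159685907789 319.07858019116907 194.13363733744671 -0.06451956052293409 [[0.02, -1.0, 0.021], [-0.982, -0.024, -0.187], [0.187, -0.017, -0.982]] [-0.05, 0.577, 0.908]
deck 0.56 [270.0, 143.4, 95.3, 135.9] [317, 210] [ 0.534 -0.032] [[0.692, 0.093], [0.716, -0.125], [0.384, -0.151], [0.365, 0.054]]
bar_bin 0.65 [355.9, 129.9, 80.2, 153.7] [396, 207] [ 0.546 -0.233] [[0.73, -0.116], [0.76, -0.317], [0.372, -0.346], [0.349, -0.158]]
open_bin 0.57 [200.5, 152.7, 80.0, 133.7] [238, 217] [0.51  0.165] [[0.671, 0.285], [0.69, 0.092], [0.359, 0.054], [0.342, 0.235]]
open_bin 0.53 [279.1, 164.0, 60.5, 23.5] [308, 174] [ 0.628 -0.006] [[0.597, 0.067], [0.66, 0.068], [0.658, -0.081], [0.596, -0.079]]
plate_a 0.79 [
[... 1446 characters left out ...]
 -0.029, -0.741]] [0.017, -0.354, 1.851]
deck 0.69 [284.5, 168.5, 69.3, 82.9] [318, 208] [ 0.576 -0.028] 
bar_bin 0.7 [232.5, 134.9, 59.0, 127.7] [258, 196] [ 0.516 -0.244] 
open_bin 0.95 [341.7, 161.0, 67.5, 86.4] [377, 205] [0.555 0.171] 
plate_a 0.95 [298.5, 165.0, 37.6, 23.4] [318, 176] [ 0.441 -0.033] 
plate_a 0.6 [300.0, 181.4, 36.4, 24.5] [320, 194] [ 0.531 -0.024] 
bottle 0.59 [304.8, 205.6, 42.7, 18.5] [323, 213] [ 0.64  -0.009] 
bar 0.57 [245.4, 137.5, 16.6, 108.7] [255, 190] [ 0.42 -0.28] 
reagent 0.77 [181.0, 172.5, 26.2, 43.8] [193, 193] [ 0.437 -0.516] 
wash 0.94 [444.9, 191.6, 26.4, 43.2] [460, 212] [0.526 0.477] 
beaker 0.86 [426.7, 173.5, 23.8, 33.0] [440, 189] [0.409 0.424]
```

```bash
python3 - <<'E'
import cv2
a=cv2.imread("pics/top0.png")[110:310,80:540]; cv2.imwrite("pics/top0c.png",cv2.resize(a,(800,348),interpolation=3))
E
```

```text
(no output)
```

View pics/top0c.png

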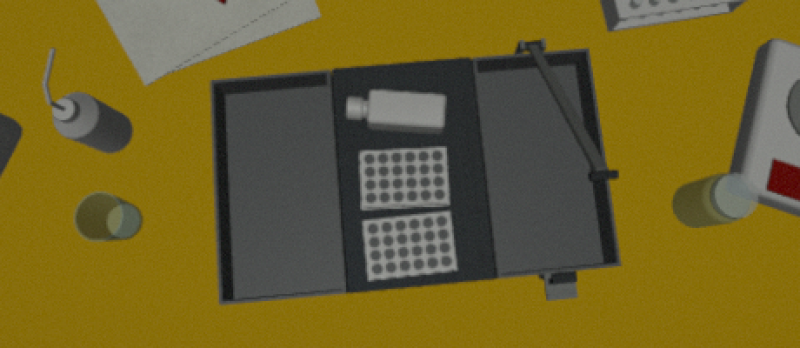

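The view shows the open bin on the left (+y), the deck in the middle with the bottle at the far row, cap to +y, at crop (400,110). The plates are at (404,178) and (410,245). The bar bin is on the right (-y), with the raised bar's tip at (600,175).

```bash
cat > frame.py <<'E'
from h import *
E
python3 - <<'E'
from h import *
from scipy.optimize import least_squares
f=optics.grab_frame("top")
pix=[(212,80),(587,50),(620,263),(220,302)]
W=np.array([onz(f,u*460/800+80,v*200/348+110,.07)[:2] for u,v in pix])
L=np.array([[.165,.288],[.165,-.288],[-.165,-.288],[-.165,.288]])
R=lambda a:np.array([[np.cos(a),-np.sin(a)],[np.sin(a),np.cos(a)]])
s=least_squares(lambda p:((R(p[2])@L.T).T+p[:2]-W).ravel(),[.53,-.03,.1]); p=s.x
print("deck",p.round(4),"res mm",(s.fun*1000).round(1))
D=lambda w:(R(-p[2])@(np.array(w)-p[:2])).round(4)
np.save("deck.npy",p)
for n in ["plate_a","bottle"]:
    for m in optics.masks_of(n,"top")[:2]:
        cs,_=cv2.findContours(m["region"].astype(np.uint8),0,2); k=max(cs,key=cv2.contourArea)[:,0]
        # silhouette fit: project box hull, match contour rect by IoU-ish least squares
        dims=(.085,.127,.02) if n=="plate_a" else (.05,.14,.05)
        def hull(q):
            P=[proj(f,np.r_[R(q[2])@[sx*dims[0]/2,sy*dims[1]/2]+q[:2],.075+z]) for sx in(-1,1) for sy in(-1,1) for z in(0,dims[2])]
            return cv2.convexHull(np.array(P,np.float32))
        def cost(q):
            h=hull(q); return [cv2.pointPolygonTest(h,(float(x),float(y)),True)-.5 for x,y in k]
        c=onz(f,*k.mean(0),.075+dims[2])[:2]
        r=least_squares(cost,np.r_[c,p[2]],loss="soft_l1",diff_step=1e-3)
        print(n,m["p"],"world",r.x.round(3),"deck",D(r.x[:2]),"yaw rel",round(r.x[2]-p[2],3),"cost/pt px",round(np.sqrt(2*r.cost/len(k)),2))
# bar tip/angle in scene+top: search angle
bb=R(p[2])@[0,-.198]+p[:2]
m=optics.masks_of("bar","top")[0]["region"]
best=[]
for a in np.arange(.5,1.1,.01):
    X=[np.r_[R(p[2])@[.172-s_*np.cos(a),0]+bb,.081+s_*np.sin(a)] for s_ in np.linspace(.02,.34,40)]
    u=[proj(f,x).round().astype(int) for x in X]; best.append((sum(m[v,w] for w,v in u),a))
print("bar",sorted(best)[-3:])
E
```

```text
deck [ 0.5391 -0.0314  0.1135] res mm [ 1.7  3.   4.4 -3.2 -3.4 -1.6 -2.8  1.8]
plate_a 0.83 world [ 0.526 -0.021  0.106] deck [-0.012   0.0123] yaw rel -0.008 cost/pt px 0.64
plate_a 0.74 world [ 0.431 -0.03   0.146] deck [-0.1071  0.0137] yaw rel 0.033 cost/pt px 0.61
bottle 0.6 world [ 0.621 -0.008 -0.016] deck [0.0838 0.0136] yaw rel -0.129 cost/pt px 1.56
bar [(np.int64(40), np.float64(0.8200000000000003)), (np.int64(40), np.float64(0.8300000000000003)), (np.int64(40), np.float64(0.8400000000000003))]
```

```bash
cat >> h.py <<'E'
from scipy.spatial.transform import Rotation as Ro
p=np.load("deck.npy")
def d2w(x,y): c,s=np.cos(p[2]),np.sin(p[2]); return p[:2]+[c*x-s*y,s*x+c*y]
def w2d(w): c,s=np.cos(p[2]),np.sin(p[2]); d=np.array(w)[:2]-p[:2]; return np.array([c*d[0]+s*d[1],-s*d[0]+c*d[1]])
def how(*via,start=None):
    """via: (x,y,z,yaw,rows) world, tool down; prints total and per-row tool-frame shifts"""
    st=monitor.observe(); P=np.array(st["position"]); y=st["tool_rot"][2]
    if start: P=np.array(start[:3]); y=start[3]
    for x in via:
        n=x[4]; T=np.array(x[:3]); dy=(x[3]-y)
        out=[]
        for i in range(n):
            a=y+dy*i/n; d=Ro.from_euler("xyz",[np.pi,0,a]).as_matrix().T@((T-P)/n)
            out.append((d*100).round(2).tolist())
        print("to",np.round(x,3).tolist(),"wz/row",round(-dy/n,4),out if abs(dy)>.02 else (out[0],"x",n))
        P,y=T,x[3]
E
python3 - <<'E'
from h import *
s=d2w(-.012,.107); print(s)
how((.30,-.28,.24,1.05,6),(*s,.2,1.684,8),(*s,.08,1.684,3))
E
```

```text
[0.51508187 0.07359292]
to [0.3, -0.28, 0.24, 1.05, 6.0] wz/row -0.1119 [[2.92, -4.23, -0.15], [3.37, -3.88, -0.15], [3.79, -3.48, -0.15], [4.15, -3.03, -0.15], [4.46, -2.55, -0.15], [4.72, -2.04, -0.15]]
to [0.515, 0.074, 0.2, 1.684, 8.0] wz/row -0.0792 [[5.17, 0.13, 0.5], [5.14, 0.54, 0.5], [5.09, 0.95, 0.5], [4.99, 1.35, 0.5], [4.87, 1.74, 0.5], [4.72, 2.12, 0.5], [4.54, 2.49, 0.5], [4.33, 2.84, 0.5]]
to [0.515, 0.074, 0.08, 1.684, 3.0] wz/row -0.0 ([0.0, -0.0, 4.0], 'x', 3)
```

```bash
python3 -m handwheel '[{"dx":2.9,"dy":-4.2,"dz":-0.15,"wz":-0.11,"claw":45},{"dx":3.4,"dy":-3.9,"dz":-0.15,"wz":-0.11},{"dx":3.8,"dy":-3.5,"dz":-0.15,"wz":-0.11},{"dx":4.15,"dy":-3.0,"dz":-0.15,"wz":-0.11},{"dx":4.5,"dy":-2.5,"dz":-0.15,"wz":-0.11},{"dx":4.7,"dy":-2.0,"dz":-0.15,"wz":-0.11}]'
python3 -m handwheel '[{"dx":5.2,"dy":0.1,"dz":0.5,"wz":-0.08},{"dx":5.1,"dy":0.5,"dz":0.5,"wz":-0.08},{"dx":5.1,"dy":1.0,"dz":0.5,"wz":-0.08},{"dx":5.0,"dy":1.4,"dz":0.5,"wz":-0.08},{"dx":4.9,"dy":1.7,"dz":0.5,"wz":-0.08},{"dx":4.7,"dy":2.1,"dz":0.5,"wz":-0.08},{"dx":4.5,"dy":2.5,"dz":0.5,"wz":-0.08},{"dx":4.3,"dy":2.8,"dz":0.5,"wz":-0.08}]'
python3 -c '
from h import *
s=d2w(-.012,.107); how((*s,.08,1.684,3))'
```

```text
to [0.515, 0.074, 0.08, 1.684, 3.0] wz/row -0.4351 [[16.86, -16.76, 5.04], [22.35, -8.1, 5.04], [23.68, 2.08, 5.04]]schema error: expected keys dx, dy, dz, wx, wy, wz, claw
schema error: expected keys dx, dy, dz, wx, wy, wz, claw
```

```bash
python3 -m handwheel '[{"dx":2.9,"dy":-4.2,"dz":-0.15,"wx":0,"wy":0,"wz":-0.11,"claw":45},{"dx":3.4,"dy":-3.9,"dz":-0.15,"wx":0,"wy":0,"wz":-0.11,"claw":45},{"dx":3.8,"dy":-3.5,"dz":-0.15,"wx":0,"wy":0,"wz":-0.11,"claw":45},{"dx":4.15,"dy":-3.0,"dz":-0.15,"wx":0,"wy":0,"wz":-0.11,"claw":45},{"dx":4.5,"dy":-2.5,"dz":-0.15,"wx":0,"wy":0,"wz":-0.11,"claw":45},{"dx":4.7,"dy":-2.0,"dz":-0.15,"wx":0,"wy":0,"wz":-0.11,"claw":45}]'
python3 -m handwheel '[{"dx":5.2,"dy":0.1,"dz":0.5,"wx":0,"wy":0,"wz":-0.08,"claw":45},{"dx":5.1,"dy":0.5,"dz":0.5,"wx":0,"wy":0,"wz":-0.08,"claw":45},{"dx":5.1,"dy":1.0,"dz":0.5,"wx":0,"wy":0,"wz":-0.08,"claw":45},{"dx":5.0,"dy":1.4,"dz":0.5,"wx":0,"wy":0,"wz":-0.08,"claw":45},{"dx":4.9,"dy":1.7,"dz":0.5,"wx":0,"wy":0,"wz":-0.08,"claw":45},{"dx":4.7,"dy":2.1,"dz":0.5,"wx":0,"wy":0,"wz":-0.08,"claw":45},{"dx":4.5,"dy":2.5,"dz":0.5,"wx":0,"wy":0,"wz":-0.08,"claw":45},{"dx":4.3,"dy":2.8,"dz":0.5,"wx":0,"wy":0,"wz":-0.08,"claw":45}]'
python3 -c '
from h import *
s=d2w(-.012,.107); how((*s,.08,1.684,3))'
```

```text
clock: 1.95
position: [0.3027, -0.2794, 0.2406]
tool_rot: [3.141, 0.0, 1.042]
force: [1.3, 1.0, 0.1]
grip_width: 0.0386
finger_force: 0.0
clock: 2.95
position: [0.521, 0.0718, 0.2002]
tool_rot: [3.141, 0.0, 1.681]
force: [0.5, -1.2, -0.3]
grip_width: 0.0383
finger_force: 0.0
to [0.515, 0.074, 0.08, 1.684, 3.0] wz/row -0.001 ([0.08, -0.19, 4.01], 'x', 3)
```

```bash
python3 -m handwheel '[{"dx":0.1,"dy":-0.2,"dz":4,"wx":0,"wy":0,"wz":0,"claw":45},{"dx":0.1,"dy":-0.2,"dz":4,"wx":0,"wy":0,"wz":0,"claw":45},{"dx":0,"dy":-0.2,"dz":4,"wx":0,"wy":0,"wz":0,"claw":45},{"dx":0,"dy":0,"dz":0,"wx":0,"wy":0,"wz":0,"claw":45}]'
python3 -m handwheel '[{"dx":-1.5,"dy":0,"dz":0,"wx":0,"wy":0,"wz":0,"claw":45},{"dx":-1.5,"dy":0,"dz":0,"wx":0,"wy":0,"wz":0,"claw":45},{"dx":-2.5,"dy":0.1,"dz":0,"wx":0,"wy":0,"wz":0,"claw":45},{"dx":-3.5,"dy":0.2,"dz":0,"wx":0,"wy":0,"wz":0,"claw":45},{"dx":-4.5,"dy":0.3,"dz":0,"wx":0,"wy":0,"wz":0,"claw":45},{"dx":-4.5,"dy":0.3,"dz":0,"wx":0,"wy":0,"wz":0,"claw":45},{"dx":-3.5,"dy":0.2,"dz":0,"wx":0,"wy":0,"wz":0,"claw":45}]'
python3 -m handwheel '[{"dx":0,"dy":0,"dz":-4,"wx":0,"wy":0,"wz":0,"claw":45},{"dx":3,"dy":0,"dz":-4,"wx":0,"wy":0,"wz":0,"claw":45},{"dx":5,"dy":0,"dz":-4,"wx":0,"wy":0,"wz":0,"claw":45},{"dx":5,"dy":0,"dz":0,"wx":0,"wy":0,"wz":0,"claw":45},{"dx":5,"dy":-2,"dz":0,"wx":0,"wy":0,"wz":0,"claw":45},{"dx":3,"dy":-4,"dz":0,"wx":0,"wy":0,"wz":0,"claw":45}]'
python3 - <<'E'
from h import *
f=optics.grab_frame("top"); a=f["frame"][110:310,80:540]; cv2.imwrite("pics/top1.png",cv2.resize(a,(800,348),interpolation=3))
for m in optics.masks_of("plate_a","top")[:3]: print(m["p"],m["rect"])
s=d2w(-.107,.12); how((*s,.2,1.684+.033,4),(*s,.08,1.717,3))
E
```

```text
clock: 3.45
position: [0.5125, 0.0716, 0.0786]
tool_rot: [-3.137, 0.0, 1.679]
force: [-0.6, 0.6, -0.1]
grip_width: 0.0386
finger_force: 0.0
clock: 4.32
position: [0.5483, -0.1447, 0.0816]
tool_rot: [3.14, 0.001, 1.676]
force: [-0.6, 0.3, 0.2]
grip_width: 0.0381
finger_force: 0.0
clock: 5.08
position: [0.4658, 0.0616, 0.2005]
tool_rot: [3.139, -0.001, 1.68]
force: [0.4, 0.6, 0.2]
grip_width: 0.0385
finger_force: 0.0
0.73 [311.9, 233.7, 29.3, 35.6]
0.67 [360.8, 189.2, 47.0, 33.5]
to [0.419, 0.076, 0.2, 1.717, 4.0] wz/row -0.0087 [[0.47, -1.05, 0.02], [0.48, -1.05, 0.02], [0.49, -1.04, 0.02], [0.5, -1.04, 0.02]]
to [0.419, 0.076, 0.08, 1.717, 3.0] wz/row -0.0 ([-0.0, -0.0, 4.0], 'x', 3)
```

View pics/top1.png

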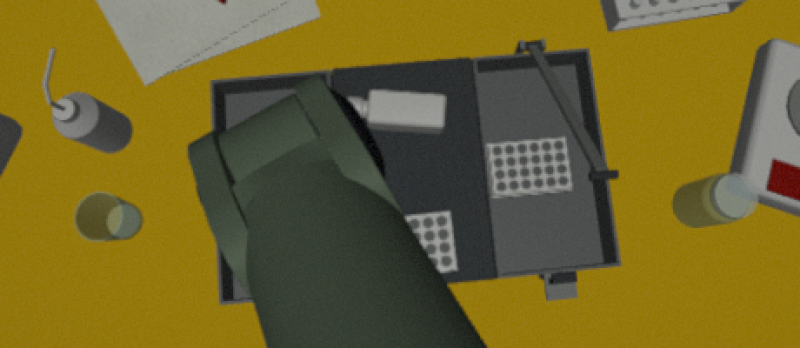

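Plate A lies in the bar bin at crop (530,168) and looks flat. The front plate is still on the deck at crop (~410,243), partly hidden by the arm.

```bash
python3 -m handwheel '[{"dx":0.9,"dy":-2.1,"dz":0,"wx":0,"wy":0,"wz":-0.02,"claw":45},{"dx":1,"dy":-2.1,"dz":0,"wx":0,"wy":0,"wz":-0.02,"claw":45},{"dx":0,"dy":0,"dz":4,"wx":0,"wy":0,"wz":0,"claw":45},{"dx":0,"dy":0,"dz":4,"wx":0,"wy":0,"wz":0,"claw":45},{"dx":0,"dy":0,"dz":4,"wx":0,"wy":0,"wz":0,"claw":45},{"dx":0,"dy":0,"dz":0,"wx":0,"wy":0,"wz":0,"claw":45}]'
python3 - <<'E'
from h import *
f=optics.grab_frame("top")
print("TCP deck",w2d(monitor.observe()["position"]))
for px in [(487,145),(568,138),(574,188),(492,196)]: print(w2d(onz(f,80+px[0]*.575,110+px[1]*.5747,.025)).round(3))
E
```

```text
clock: 5.92
position: [0.4215, 0.0732, 0.0785]
tool_rot: [-3.139, 0.0, 1.718]
force: [0.3, -0.4, 0.6]
grip_width: 0.0383
finger_force: 0.0
TCP deck [-0.10425356  0.11755028]
[ 0.036 -0.121]
[ 0.036 -0.249]
[-0.043 -0.247]
[-0.043 -0.12 ]
```

```bash
python3 -m handwheel '[{"dx":-1.5,"dy":0,"dz":0,"wx":0,"wy":0,"wz":0,"claw":45},{"dx":-2.3,"dy":0,"dz":0,"wx":0,"wy":0,"wz":0,"claw":45},{"dx":-2.5,"dy":0,"dz":0,"wx":0,"wy":0,"wz":0,"claw":45},{"dx":-3.5,"dy":0,"dz":0,"wx":0,"wy":0,"wz":0,"claw":45},{"dx":-4.5,"dy":0,"dz":0,"wx":0,"wy":0,"wz":0,"claw":45},{"dx":-4.5,"dy":0,"dz":0,"wx":0,"wy":0,"wz":0,"claw":45},{"dx":-3.5,"dy":0,"dz":0,"wx":0,"wy":0,"wz":0,"claw":45}]'
python3 - <<'E'
from h import *
b=(.621,-.008); th=-.016   # bottle; grasp 15 mm toward its base end
g=np.array(b)-.015*np.array([-np.sin(th),np.cos(th)])
how((.549,.03,.2,1.555,5),(*g,.2,1.555,3),(*g,.083,1.555,4))
E
```

```text
clock: 6.85
position: [0.4552, -0.1501, 0.0812]
tool_rot: [3.14, 0.002, 1.716]
force: [-0.3, 0.3, 0.5]
grip_width: 0.0385
finger_force: 0.0
to [0.549, 0.03, 0.2, 1.555, 5.0] wz/row 0.0322 [[3.29, 2.38, -2.38], [3.37, 2.27, -2.38], [3.44, 2.16, -2.38], [3.51, 2.05, -2.38], [3.57, 1.94, -2.38]]
to [0.621, -0.023, 0.2, 1.555, 3.0] wz/row -0.0 ([-1.73, 2.42, 0.0], 'x', 3)
to [0.621, -0.023, 0.083, 1.555, 4.0] wz/row -0.0 ([0.0, -0.0, 2.92], 'x', 4)
```

```bash
python3 -m handwheel '[{"dx":1,"dy":0,"dz":-5,"wx":0,"wy":0,"wz":0,"claw":45},{"dx":5,"dy":3,"dz":-3,"wx":0,"wy":0,"wz":0.04,"claw":60},{"dx":5.5,"dy":3,"dz":-3.9,"wx":0,"wy":0,"wz":0.04,"claw":100},{"dx":3.8,"dy":3,"dz":0,"wx":0,"wy":0,"wz":0.04,"claw":100},{"dx":0,"dy":4,"dz":0,"wx":0,"wy":0,"wz":0.04,"claw":100},{"dx":0,"dy":3,"dz":0,"wx":0,"wy":0,"wz":0,"claw":100}]'
python3 - <<'E'
from h import *
f=optics.grab_frame("top"); a=f["frame"][110:310,80:540]
w=optics.grab_frame("wrist"); b=w["frame"]
cv2.imwrite("pics/two.png",np.vstack([cv2.resize(a,(552,240),interpolation=3),cv2.resize(b,(552,345))]))
for m in optics.masks_of("bottle","wrist")[:2]:
    cs,_=cv2.findContours(m["region"].astype(np.uint8),0,2); k=max(cs,key=cv2.contourArea)
    r=cv2.minAreaRect(k); print(round(m["p"],2),m["rect"],[np.round(onz(w,*q,.1)[:2],3).tolist() for q in cv2.boxPoints(r)], onz(w,*r[0],.1).round(3))
g=np.array([.621,-.023]); how((*g,.2,1.555,3),(*g,.083,1.555,4))
E
```

```text
clock: 7.6
position: [0.5939, 0.0036, 0.1933]
tool_rot: [3.139, 0.0, 1.558]
force: [-1.5, 1.3, 0.7]
grip_width: 0.085
finger_force: 0.0
0.87 [314.1, 121.0, 79.0, 192.7] [[0.592, -0.089], [0.6, 0.067], [0.651, 0.065], [0.654, -0.093]] [ 0.624 -0.005  0.1  ]
to [0.621, -0.023, 0.2, 1.555, 3.0] wz/row 0.0009 ([-0.87, 0.94, -0.25], 'x', 3)
to [0.621, -0.023, 0.083, 1.555, 4.0] wz/row -0.0 ([0.0, -0.0, 2.92], 'x', 4)
```

View pics/two.png

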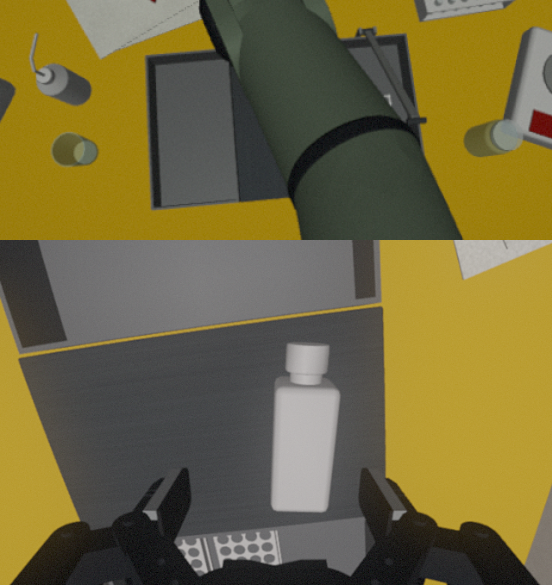

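The arm hides most of the top view. The wrist view shows the bottle lying at (~305,430) between the open fingers, and both plates are off the deck.

```bash
python3 -m handwheel '[{"dx":-1.3,"dy":1.4,"dz":0,"wx":0,"wy":0,"wz":0,"claw":100},{"dx":-1.2,"dy":1.5,"dz":2.5,"wx":0,"wy":0,"wz":0,"claw":100},{"dx":0,"dy":0,"dz":3,"wx":0,"wy":0,"wz":0,"claw":100},{"dx":0,"dy":0,"dz":3,"wx":0,"wy":0,"wz":0,"claw":100},{"dx":0,"dy":0,"dz":2.5,"wx":0,"wy":0,"wz":0,"claw":100},{"dx":0,"dy":0,"dz":0,"wx":0,"wy":0,"wz":0,"claw":30},{"dx":0,"dy":0,"dz":0,"wx":0,"wy":0,"wz":0,"claw":30},{"dx":0,"dy":0,"dz":0,"wx":0,"wy":0,"wz":0,"claw":30}]' 40
python3 -m handwheel '[{"dx":0,"dy":0,"dz":0,"wx":0,"wy":0,"wz":0,"claw":30},{"dx":0,"dy":0,"dz":-3,"wx":0,"wy":0,"wz":0,"claw":30},{"dx":0,"dy":0,"dz":-3,"wx":0,"wy":0,"wz":0,"claw":30}]'
python3 - <<'E'
from h import *
s=d2w(.05,.183); how((*s,.143,1.684,5),(*s,.018,1.684,5))
E
```

```text
clock: 8.75
position: [0.6217, -0.0212, 0.0827]
tool_rot: [3.139, 0.0, 1.558]
force: [-0.7, -2.0, 9.9]
grip_width: 0.0496
finger_force: 42.4
clock: 9.12
position: [0.6209, -0.0208, 0.1425]
tool_rot: [3.141, -0.0, 1.559]
force: [0.3, 0.5, -2.2]
grip_width: 0.0498
finger_force: 42.2
to [0.568, 0.156, 0.143, 1.684, 5.0] wz/row -0.025 [[3.53, -1.1, -0.01], [3.55, -1.01, -0.01], [3.58, -0.92, -0.01], [3.6, -0.83, -0.01], [3.62, -0.74, -0.01]]
to [0.568, 0.156, 0.018, 1.684, 5.0] wz/row -0.0 ([0.0, -0.0, 2.5], 'x', 5)
```

```bash
python3 -m handwheel '[{"dx":3.5,"dy":-1.1,"dz":0,"wx":0,"wy":0,"wz":-0.025,"claw":30},{"dx":3.6,"dy":-1.0,"dz":0,"wx":0,"wy":0,"wz":-0.025,"claw":30},{"dx":3.6,"dy":-0.9,"dz":0,"wx":0,"wy":0,"wz":-0.025,"claw":30},{"dx":3.6,"dy":-0.8,"dz":0,"wx":0,"wy":0,"wz":-0.025,"claw":30},{"dx":3.6,"dy":-0.8,"dz":0,"wx":0,"wy":0,"wz":-0.025,"claw":30},{"dx":0,"dy":0,"dz":3,"wx":0,"wy":0,"wz":0,"claw":30},{"dx":0,"dy":0,"dz":3,"wx":0,"wy":0,"wz":0,"claw":30},{"dx":0,"dy":0,"dz":3,"wx":0,"wy":0,"wz":0,"claw":30}]'
python3 -m handwheel '[{"dx":0,"dy":0,"dz":2,"wx":0,"wy":0,"wz":0,"claw":30},{"dx":0,"dy":0,"dz":1,"wx":0,"wy":0,"wz":0,"claw":30},{"dx":0,"dy":0,"dz":0.4,"wx":0,"wy":0,"wz":0,"claw":30},{"dx":0,"dy":0,"dz":0,"wx":0,"wy":0,"wz":0,"claw":30}]'
```

```text
clock: 10.12
position: [0.5686, 0.1565, 0.051]
tool_rot: [3.14, 0.0, 1.684]
force: [-0.1, -0.1, -1.7]
grip_width: 0.0497
finger_force: 42.5
clock: 10.62
position: [0.5685, 0.1566, 0.0175]
tool_rot: [3.141, -0.0, 1.684]
force: [0.2, 0.1, -1.3]
grip_width: 0.0498
finger_force: 42.4
```

```bash
python3 -m handwheel '[{"dx":0,"dy":0,"dz":0,"wx":0,"wy":0,"wz":0,"claw":85},{"dx":0,"dy":0,"dz":0,"wx":0,"wy":0,"wz":0,"claw":85},{"dx":0,"dy":0,"dz":-3,"wx":0,"wy":0,"wz":0,"claw":85},{"dx":0,"dy":0,"dz":-5,"wx":0,"wy":0,"wz":0,"claw":85},{"dx":0,"dy":0,"dz":-5,"wx":0,"wy":0,"wz":0,"claw":60},{"dx":0,"dy":-2,"dz":-5,"wx":0,"wy":0,"wz":0,"claw":0},{"dx":0,"dy":-2,"dz":-5,"wx":0,"wy":0,"wz":0,"claw":0},{"dx":0,"dy":0,"dz":0,"wx":0,"wy":0,"wz":0,"claw":0}]'
python3 - <<'E'
from h import *
f=optics.grab_frame("top"); a=f["frame"][110:310,80:540]
for n in ["plate_a","bottle","bar"]:
    for m in optics.masks_of(n,"top")[:3]: print(n,round(m["p"],2),m["rect"])
s=optics.grab_frame("scene"); b=s["frame"][110:290,150:500]
cv2.imwrite("pics/two2.png",np.vstack([cv2.resize(a,(600,261),interpolation=3),cv2.resize(b,(600,309),interpolation=3)]))
t=d2w(-.035,-.198); how((*t,.36,1.684,9))
E
```

```text
clock: 11.62
position: [0.5288, 0.1526, 0.2509]
tool_rot: [3.136, -0.0, 1.684]
force: [0.5, 0.4, -0.0]
grip_width: 0.0003
finger_force: 0.0
plate_a 0.87 [360.5, 189.3, 46.3, 31.8]
plate_a 0.78 [362.3, 227.7, 49.6, 37.0]
bottle 0.64 [252.3, 188.1, 17.3, 16.9]
bar 0.87 [379.8, 131.7, 56.3, 81.0]
bar 0.21 [360.4, 225.3, 49.8, 38.5]
to [0.527, -0.232, 0.36, 1.684, 9.0] wz/row -0.0 ([-4.24, -0.5, -1.27], 'x', 9)
```

View pics/two2.png

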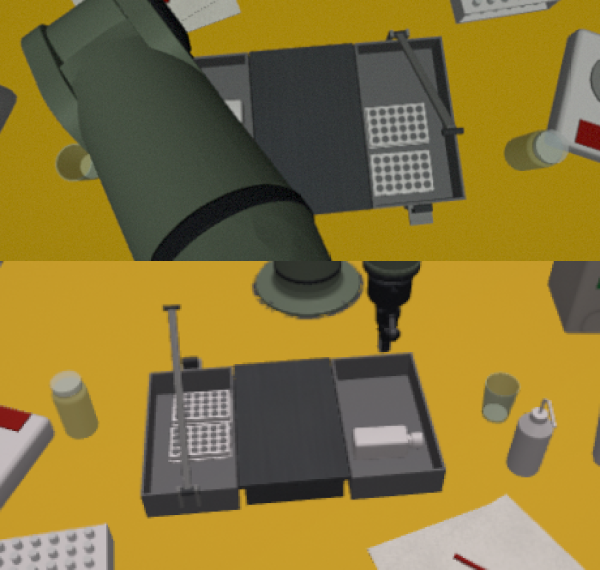

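Both plates lie flat in the bar bin, at (397,125) and (402,172) in the upper view. The bottle lies flat in the plain bin, at (388,436) in the lower view. The bar's raised end is at (172,308).

```bash
python3 -m handwheel '[{"dx":-3,"dy":-0.5,"dz":-4,"wx":0,"wy":0,"wz":0,"claw":0},{"dx":-4,"dy":-0.5,"dz":-4,"wx":0,"wy":0,"wz":0,"claw":0},{"dx":-4.5,"dy":-0.5,"dz":-4,"wx":0,"wy":0,"wz":0,"claw":0},{"dx":-5,"dy":-0.5,"dz":0,"wx":0,"wy":0,"wz":0,"claw":0},{"dx":-5,"dy":-0.5,"dz":0,"wx":0,"wy":0,"wz":0,"claw":0},{"dx":-5,"dy":-0.5,"dz":0,"wx":0,"wy":0,"wz":0,"claw":0},{"dx":-5,"dy":-0.5,"dz":0,"wx":0,"wy":0,"wz":0,"claw":0},{"dx":-4,"dy":-0.5,"dz":0,"wx":0,"wy":0,"wz":0,"claw":0}]'
python3 - <<'E'
from h import *
t=d2w(-.04,-.198); how((*t,.36,1.684,3))
P=lambda a:np.array([.172-.31*np.cos(a),.081+.322*np.sin(a)+.005*np.cos(a)])
for a0 in [.8]:
    q=np.array([-.04,.36])
    for a in [.8,.7,.6,.5,.4,.3,.2,.14,.1]:
        n=P(a); print(a,"pos",n.round(3),"dy",((n-q)[0]*100).round(2),"dz",(-(n-q)[1]*100).round(2)); q=n
E
```

```text
clock: 12.88
position: [0.5284, -0.2074, 0.3657]
tool_rot: [-3.14, -0.001, 1.683]
force: [0.8, 0.7, 0.6]
grip_width: -0.0
finger_force: 0.0
to [0.522, -0.233, 0.36, 1.684, 3.0] wz/row -0.0004 ([-0.81, -0.31, 0.19], 'x', 3)
0.8 pos [-0.044  0.315] dy -0.4 dz 4.45
0.7 pos [-0.065  0.292] dy -2.11 dz 2.32
0.6 pos [-0.084  0.267] dy -1.88 dz 2.53
0.5 pos [-0.1   0.24] dy -1.62 dz 2.72
0.4 pos [-0.114  0.211] dy -1.35 dz 2.88
0.3 pos [-0.124  0.181] dy -1.06 dz 3.01
0.2 pos [-0.132  0.15 ] dy -0.77 dz 3.11
0.14 pos [-0.135  0.131] dy -0.31 dz 1.9
0.1 pos [-0.136  0.118] dy -0.15 dz 1.28
```

Move over the tip, then ease onto the bar and follow its arc.

```bash
python3 -m handwheel '[{"dx":-1.3,"dy":-0.5,"dz":0,"wx":0,"wy":0,"wz":0,"claw":0},{"dx":-1.2,"dy":-0.5,"dz":0.6,"wx":0,"wy":0,"wz":0,"claw":0},{"dx":0,"dy":0,"dz":0,"wx":0,"wy":0,"wz":0,"claw":0},{"dx":0,"dy":0,"dz":1.5,"wx":0,"wy":0,"wz":0,"claw":0},{"dx":0,"dy":-0.2,"dz":1.5,"wx":0,"wy":0,"wz":0,"claw":0},{"dx":0,"dy":-0.2,"dz":1.5,"wx":0,"wy":0,"wz":0,"claw":0},{"dx":0,"dy":-1,"dz":1.2,"wx":0,"wy":0,"wz":0,"claw":0},{"dx":0,"dy":-1,"dz":1.2,"wx":0,"wy":0,"wz":0,"claw":0}]'
python3 - <<'E'
from h import *
s=monitor.observe(); print(w2d(s["position"]).round(4),s["position"][2])
E
```

```text
clock: 13.88
position: [0.4972, -0.2336, 0.2908]
tool_rot: [-3.141, -0.0, 1.684]
force: [0.2, 0.2, 0.2]
grip_width: 0.0003
finger_force: 0.1
[-0.0645 -0.1962] 0.29075894981998096
```

```bash
python3 - <<'E'
from h import *
s=optics.grab_frame("scene"); b=s["frame"][80:260,180:380]
cv2.imwrite("pics/bar1.png",cv2.resize(b,(600,540),interpolation=3))
E
```

```text
(no output)
```

View pics/bar1.png

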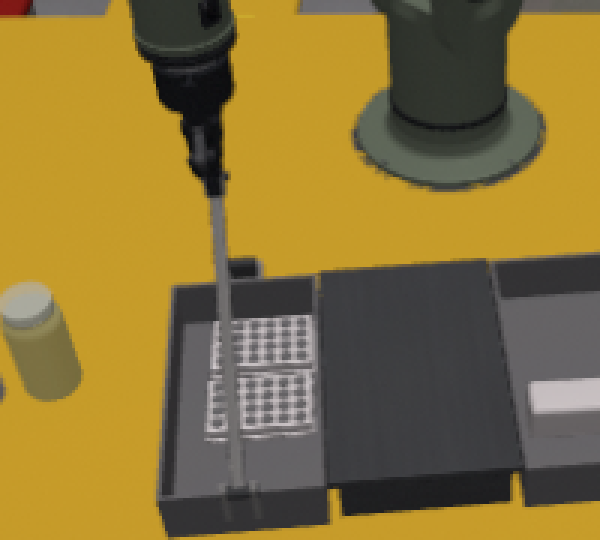

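The fingers sit on the bar's end at (215,190) and the bar is lined up under them. I'll continue along the arc.

```bash
python3 -m handwheel '[{"dx":0,"dy":-1.0,"dz":1.3,"wx":0,"wy":0,"wz":0,"claw":0},{"dx":0,"dy":-0.9,"dz":1.3,"wx":0,"wy":0,"wz":0,"claw":0},{"dx":0,"dy":-0.8,"dz":1.35,"wx":0,"wy":0,"wz":0,"claw":0},{"dx":0,"dy":-0.8,"dz":1.35,"wx":0,"wy":0,"wz":0,"claw":0},{"dx":0,"dy":-0.7,"dz":1.4,"wx":0,"wy":0,"wz":0,"claw":0},{"dx":0,"dy":-0.7,"dz":1.4,"wx":0,"wy":0,"wz":0,"claw":0},{"dx":0,"dy":-0.5,"dz":1.5,"wx":0,"wy":0,"wz":0,"claw":0},{"dx":0,"dy":-0.5,"dz":1.5,"wx":0,"wy":0,"wz":0,"claw":0}]'
python3 -m handwheel '[{"dx":0,"dy":-0.4,"dz":1.5,"wx":0,"wy":0,"wz":0,"claw":0},{"dx":0,"dy":-0.4,"dz":1.5,"wx":0,"wy":0,"wz":0,"claw":0},{"dx":0,"dy":-0.3,"dz":1.5,"wx":0,"wy":0,"wz":0,"claw":0},{"dx":0,"dy":-0.3,"dz":1.2,"wx":0,"wy":0,"wz":0,"claw":0},{"dx":0,"dy":0,"dz":0,"wx":0,"wy":0,"wz":0,"claw":0}]'
python3 - <<'E'
from h import *
s=monitor.observe(); print(w2d(s["position"]).round(4),s["position"][2])
E
```

```text
clock: 14.92
position: [0.4388, -0.2406, 0.18]
tool_rot: [3.142, -0.0, 1.684]
force: [0.2, 0.3, 0.7]
grip_width: -0.0004
finger_force: 0.1
clock: 15.55
position: [0.4247, -0.2419, 0.1231]
tool_rot: [-3.14, -0.001, 1.684]
force: [-0.2, 1.6, -0.3]
grip_width: 0.0001
finger_force: 0.0
[-0.1375 -0.1962] 0.12314966916662574
```

```bash
python3 -m handwheel '[{"dx":0,"dy":-0.2,"dz":1,"wx":0,"wy":0,"wz":0,"claw":0},{"dx":0,"dy":-0.2,"dz":0.8,"wx":0,"wy":0,"wz":0,"claw":0},{"dx":0,"dy":0,"dz":0.2,"wx":0,"wy":0,"wz":0,"claw":0},{"dx":0,"dy":0,"dz":0,"wx":0,"wy":0,"wz":0,"claw":0}]'
python3 -m handwheel '[{"dx":0,"dy":0,"dz":0.2,"wx":0,"wy":0,"wz":0,"claw":0},{"dx":0,"dy":0,"dz":0,"wx":0,"wy":0,"wz":0,"claw":0}]'
python3 -m handwheel '[{"dx":0,"dy":0,"dz":0.2,"wx":0,"wy":0,"wz":0,"claw":0},{"dx":0,"dy":0,"dz":0,"wx":0,"wy":0,"wz":0,"claw":0}]'
```

```text
clock: 16.05
position: [0.4213, -0.2425, 0.1039]
tool_rot: [-3.142, -0.0, 1.684]
force: [-0.3, -0.1, 0.1]
grip_width: 0.0001
finger_force: 0.0
clock: 16.3
position: [0.4213, -0.2426, 0.102]
tool_rot: [3.141, 0.0, 1.684]
force: [-0.7, 0.4, -0.6]
grip_width: 0.0001
finger_force: 0.0
clock: 16.55
position: [0.4213, -0.2427, 0.1002]
tool_rot: [3.141, 0.0, 1.684]
force: [-1.4, -0.3, 5.6]
grip_width: 0.0003
finger_force: 2.7
```

At the catch now (5.6 N). Continue in small steps.

```bash
python3 -m handwheel '[{"dx":0,"dy":0,"dz":0.2,"wx":0,"wy":0,"wz":0,"claw":0},{"dx":0,"dy":0,"dz":0,"wx":0,"wy":0,"wz":0,"claw":0}]'
python3 -m handwheel '[{"dx":0,"dy":0,"dz":0.2,"wx":0,"wy":0,"wz":0,"claw":0},{"dx":0,"dy":0,"dz":0,"wx":0,"wy":0,"wz":0,"claw":0}]'
python3 -m handwheel '[{"dx":0,"dy":0,"dz":0.2,"wx":0,"wy":0,"wz":0,"claw":0},{"dx":0,"dy":0,"dz":0,"wx":0,"wy":0,"wz":0,"claw":0}]'
```

```text
clock: 16.8
position: [0.4211, -0.2427, 0.0981]
tool_rot: [-3.142, 0.0, 1.684]
force: [-0.6, -0.6, 3.7]
grip_width: -0.0001
finger_force: 1.5
clock: 17.05
position: [0.4211, -0.2427, 0.096]
tool_rot: [-3.141, 0.0, 1.684]
force: [-1.9, -1.1, 2.0]
grip_width: 0.0002
finger_force: 1.1
clock: 17.3
position: [0.4212, -0.2426, 0.0939]
tool_rot: [-3.142, -0.0, 1.684]
force: [-0.2, 0.2, -0.4]
grip_width: 0.0001
finger_force: 0.0
```

```bash
python3 -m handwheel '[{"dx":0,"dy":0,"dz":0.2,"wx":0,"wy":0,"wz":0,"claw":0},{"dx":0,"dy":0,"dz":0.2,"wx":0,"wy":0,"wz":0,"claw":0},{"dx":0,"dy":0,"dz":0,"wx":0,"wy":0,"wz":0,"claw":0}]'
python3 -m handwheel '[{"dx":0,"dy":0,"dz":0.15,"wx":0,"wy":0,"wz":0,"claw":0},{"dx":0,"dy":0,"dz":0,"wx":0,"wy":0,"wz":0,"claw":0}]'
python3 -m handwheel '[{"dx":0,"dy":0,"dz":0.1,"wx":0,"wy":0,"wz":0,"claw":0},{"dx":0,"dy":0,"dz":0,"wx":0,"wy":0,"wz":0,"claw":0}]'
```

```text
clock: 17.68
position: [0.4212, -0.2424, 0.0897]
tool_rot: [-3.142, -0.0, 1.684]
force: [0.5, 0.2, -0.4]
grip_width: 0.0
finger_force: 0.0
clock: 17.92
position: [0.4212, -0.2425, 0.0883]
tool_rot: [-3.142, -0.0, 1.684]
force: [0.0, 0.4, -0.5]
grip_width: -0.0001
finger_force: 0.0
clock: 18.18
position: [0.4212, -0.2425, 0.0874]
tool_rot: [-3.142, -0.0, 1.684]
force: [-0.2, -0.5, -0.3]
grip_width: 0.0001
finger_force: 0.0
```

```bash
python3 -m handwheel '[{"dx":0,"dy":0,"dz":0.1,"wx":0,"wy":0,"wz":0,"claw":0},{"dx":0,"dy":0,"dz":0,"wx":0,"wy":0,"wz":0,"claw":0}]'
python3 -m handwheel '[{"dx":0,"dy":0,"dz":0.05,"wx":0,"wy":0,"wz":0,"claw":0},{"dx":0,"dy":0,"dz":0,"wx":0,"wy":0,"wz":0,"claw":0}]'
python3 -m handwheel '[{"dx":0,"dy":0,"dz":-2,"wx":0,"wy":0,"wz":0,"claw":0},{"dx":0,"dy":0,"dz":-4,"wx":0,"wy":0,"wz":0,"claw":0},{"dx":0,"dy":0,"dz":-5,"wx":0,"wy":0,"wz":0,"claw":0},{"dx":4,"dy":-1,"dz":-4,"wx":0,"wy":0,"wz":0,"claw":0},{"dx":5,"dy":-1,"dz":0,"wx":0,"wy":0,"wz":0,"claw":0},{"dx":5,"dy":0,"dz":0,"wx":0,"wy":0,"wz":0,"claw":0},{"dx":5,"dy":0,"dz":0,"wx":0,"wy":0,"wz":0,"claw":0},{"dx":5,"dy":0,"dz":0,"wx":0,"wy":0,"wz":0,"claw":0}]'
python3 - <<'E'
from h import *
f=optics.grab_frame("top"); a=f["frame"][110:310,80:540]
m=optics.masks_of("bar","top")[0]["region"]
for a_ in [0,.02,.05,.08]:
    u=[proj(f,np.r_[d2w(.172-s*np.cos(a_),-.198),.081+s*np.sin(a_)]).round().astype(int) for s in np.linspace(.02,.34,40)]
    print(a_,sum(m[v,w] for w,v in u),u[-1])
s=optics.grab_frame("scene"); b=s["frame"][110:290,150:500]
cv2.imwrite("pics/end.png",np.vstack([cv2.resize(a,(600,261),interpolation=3),cv2.resize(b,(600,309),interpolation=3)]))
E
```

```text
clock: 18.42
position: [0.4212, -0.2425, 0.0864]
tool_rot: [-3.142, -0.0, 1.684]
force: [0.0, -1.4, -0.6]
grip_width: 0.0
finger_force: 0.0
clock: 18.68
position: [0.4212, -0.2426, 0.086]
tool_rot: [3.142, 0.0, 1.684]
force: [0.1, -0.3, 1.2]
grip_width: 0.0002
finger_force: 0.8
clock: 19.68
position: [0.3739, -0.005, 0.2362]
tool_rot: [3.141, 0.0, 1.683]
force: [0.6, -0.4, 0.2]
grip_width: 0.0002
finger_force: 0.0
0 39 [403 267]
0.02 39 [404 267]
0.05 38 [405 267]
0.08 35 [406 267]
```

View pics/end.png

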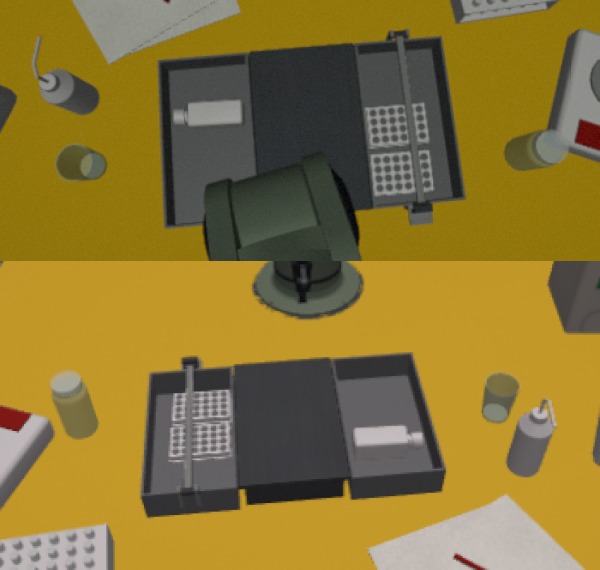

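The bar is shut along the bin's middle line: its top was touched at 86 mm, which is its level position. Both plates and the bottle lie flat, the bystanders are where they were, and the arm is clear.

```bash
python3 -c '
from workcell import job_done; print(job_done())'
```

```text
the job is handed in; nothing more can be done
None
```

I handed the job in at about 20 s of the 72 s allowed: both plates lie flat in the bar bin, the bottle lies flat in the plain bin, and the bar is shut under its catch; my last pictures show this, but no verdict came back.

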